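Clear the hand extruder's catch tray and hold its plunger up for loading

ROBOT

A 6-joint arm with a two-finger parallel gripper is mounted at the origin on a cart in front of the work surface, level with it; the furniture and walls round the work are solid. World frame = base frame: x ahead of the robot, y to its left, z up, the work surface at z = 0. Lengths are in m, angles in rad, forces in N, time in s.
With the tool pointing down it reaches from about 0.275 to 0.75 m from the base axis. Payload 10.2 kg.
Tool frame: the origin (TCP) lies midway between the tips of the shut fingers; the grasp point (between the pads) lies r.grip_point_offset behind it (r.grip_point_offset is the distance from the TCP to the grasp point, in m); z points along the fingers, y is the line along which they close (so a half turn about z gives the same grasp; the last joint's range is limited). The gripper opens to 88 mm and grips with 3 to 60 N. Pads are 18 mm wide; open, the fingers measure 123 mm over their backs; the gripper's body (75 mm by 187 mm) begins 45 mm behind the grasp point.
Start: joints at [-1.557, 0.313, 1.498, -0, 1.331, -0.223], TCP at [0.123, -0.51, 0.239] pointing down, gripper open.
Joint ranges: [-2.94, 2.94], [-0.97, 2.17], [0.19, 2.56], [-1.23, 4.37], [0.02, 3.11], [-2.88, 2.88]. Speed limits (rad/s): [2.39, 2.39, 3.01, 3.14, 3.14, 3.14].

INTERFACE

Orientations are given as a rotation vector (axis times angle).
In Python, from cell import r gives the robot as it stands. The module is installed in compiled form; this text tells all that it offers.
- The arm moves only by the tool play_rows, never from a script. Its argument "commands" is a list of rows, each a list of 5 numbers: the closure, from -1 (fully open) to 1 (shut), then the shift along the tool's x, y, z in mm, then the turn about the tool's z in degrees. A call has 1 to 8 rows; each row is the pose to reach, as a shift and turn from the pose commanded when the call began, along the tool's axes at that moment; what a row does not reach only later rows make up. A row lasts 1/10 s, in which the tool goes at most 50 mm and 8.59 degrees, less where a joint would pass 70% of its speed; a pose out of reach is approached as far as the arm can. A call with a gripper value outside its range is refused whole. The fingers move at their own pace and stop on an object; "grip_force" is the grip in N (left out, the last holds). Time passes only in rows, so rows that repeat a pose let the fingers close. It gives the time, the measured TCP pose, the force, the opening and the grip force at its end, in the units of the state.
- r.observe(): the state, without advancing time (a new reading comes with each control period).
- r.grab_frame(name): name is "scene" or "side" or "wrist"; returns the picture (480x640x3 uint8, red, green, blue); there is no depth.
- r.calibration(name): a dict with "K" (3x3 intrinsics, pixels), "R" (3x3) and "t" (3): a world point X has camera coordinates R X + t. Camera axes: x right, y down, z forward; pixel columns grow to the right and rows downward; lengths in m; the calibration is good to about 2 mm. A picture is of the moment at which its call begins: read the wrist's pose just before it. calibration takes no time and is no camera call; for the wrist camera it gives the pose at the moment of the call.
- r.hand_in(): hands the job in; it is judged then, once.
The state is a dict: "time": time; "joints": joint angles; "dq": joint speeds; "joint_efforts": joint torques, N m; "tool_pos": TCP position; "eef_rot": TCP orientation; "contact_force": force on the tool from outside, world axes, zero at the start; "moment": the same for the moment, N m; "opening": finger opening in m; "grip_force": force on a finger pad.
Only numpy, scipy, OpenCV 4.12 (cv2) and the standard library are available. Lean on these libraries where they do the work, as an engineer would, in place of code of your own. Each camera call takes 0.05 s, during which the arm holds its last target. There are 200 camera calls.

TASK

Ready the small bench clay extruder for its next charge: first collect both dried, hollow square kiln props from its catch tray into the yellow basin while the plunger is still down. Then take the plunger by its wooden T-handle and draw it straight up out of its snug bore, just until the loading window in the front of the barrel is completely clear, with the plunger's foot still well inside the guide above the window. Finish holding it still there in the gripper (let go and it drops back), and leave the pin tin, mallet, spanner and clay lump where they are.

Things in the scene. Friction and masses are not known exactly. Their poses are not given: they have to be found in the camera images.
- extruder: Small upright hand extruder for clay, fixed to the bench: grey base (120 mm wide) and column, steel barrel, tray in front. Origin: on the bench top, right below the axis of the vertical bore; z up, -x is its front (window, chute, tray). The bore is 36 mm wide and its floor is 54 mm above the bench. The column stands behind the barrel (x 35 to 57 mm, top 160 mm above the bench).
- barrel_top (a point): Centre of the open top of the barrel, on the bore's axis, 170 mm above the bench. The collar there is 62 mm across; its bolted ears reach 40 mm from the axis along the extruder's y.
- window_top (a point): Middle of the upper edge of the loading window: an opening in the front of the 48 mm wide barrel, 62 to 110 mm above the bench and about 34 mm wide. The barrel above it, 110 to 170 mm above the bench, is the guide.
- tray (a point): Centre of the catch tray's floor, 3 mm above the bench and 155 mm in front of the bore's axis. The open sheet-metal tray is part of the machine, 130 mm along the extruder's x by 170 mm along its y, rim 16 mm above the bench; a sloping chute (46 mm wide) leads into it from under the barrel.
- plunger: Loose plunger in the bore, 0.3 to 0.65 kg: bright metal piston 34 mm thick and 128 mm long (1 mm clearance all round), slimmer neck, wooden T-handle on top. Origin: centre of its foot; z: its axis, up; y: along the T-handle, up to 40 degrees off the extruder's y. At first its foot is on the bore floor; raised 56 mm it is level with the window's upper edge, 116 mm: it is out. Unheld, it falls back.
- handle (a point): Centre of the T-handle, on the plunger's axis, 170 mm above its foot: a level round wooden bar, 18 mm thick, 90 mm long, along the plunger's y axis. Below it the neck is 14 mm thick (19 mm wide collar 10 to 18 mm below the bar's axis); the 34 mm piston begins 42 mm below the bar's axis. Gripped off its centre, the plunger cocks in its bore.
- groove (a point): Centre of a dark groove, 4 mm wide, turned round the plunger 53 mm above its foot. It is hidden in the barrel at first and comes out of the barrel's top when the plunger has been raised 61 to 65 mm; the window is then clear.
- prop_1: Dried kiln prop: pale extruded square bar 24 x 24 mm, 55 mm long, with an 11 mm hole right through along its length; 60 g. Origin: its centre; x runs along its length. It lies on the tray's floor, its length within about 25 degrees of the extruder's x axis.
- prop_2: The other kiln prop, the same in size and shape, beside the first in the tray.
- basin: Open yellow plastic basin, round, 186 mm across the rim, 70 mm high, about 115 mm across its inner floor, which is 3 mm thick; 0.3 kg, loose. Origin: centre of its underside. It stands to the left or to the right of the extruder.
- pin_tin: Closed green tin, 74 x 133 x 54 mm, standing in the other place, right or left of the extruder. Origin: centre of its underside. To be left alone.
- mallet: Mallet with a dark head, 85 x 188 x 50 mm, lying to the left. Origin: centre of its underside. To be left alone.
- spanner: Steel open-ended spanner, 28 x 180 x 8 mm, lying to the right of the extruder. Origin: centre of its underside. To be left alone.
- clay_lump: Grey lump of hard clay, 62 x 59 x 42 mm, lying to the left, behind. Origin: centre of its underside. To be left alone.
- panel_edge (a point): Middle of the front edge, at this height, of the tall wooden side panel: a fixed upright board 19 mm thick, from below the bench top to 0.79 m above it, running from this edge 0.36 m straight back along +x. The arm must keep clear of it when it goes round between the left side of the bench and the extruder.
Things that resemble listed ones, but are neither listed nor needed, are in the scene too. What is shaped like the prop_1 but purple or turquoise is not meant. What is shaped like the prop_2 but black is not meant.

How it is judged:
By the outcome, as a careful person would: the job done as asked, in the order asked, and still so for the second after the job is handed in, while the arm keeps its last pose, push and grip.
It also fails if it takes over 72 s, if anything falls off the work surface, if the arm or the gripper's body presses on something with over 40 N, if the wrist force passes 120 N, or if a joint passes its speed limit or range.

## Working session

There is one attempt and no reset: what is moved stays moved. The work goes in short steps, Python scripts to look and compute and a tool call to move; the robot and the scene stay as the last step left them, time stands still between calls to the robot, and variables do not carry over. Pictures are saved under pics/ and viewed, at most 10 in all, crops included, and the job is handed in when it is done.

Besides the shell and the picture viewer there is one more tool, called after "Request:" by a JSON object that holds its "op" and its "data". play_rows: Moves the arm, as the interface text tells. Its arguments: {"type":"object","properties":{"commands":{"type":"array","items":{"type":"array","items":{"type":"number"}}},"grip_force":{"type":"number"}},"required":["commands"]}

```bash
mkdir -p pics
python3 - <<'E'
from cell import r
import cv2,numpy as np
s=r.observe();print(s['time'],s['tool_pos'],s['eef_rot'],s['opening'],r.grip_point_offset)
for n in ('scene','side'):
    cv2.imwrite(f'pics/{n}0.png',r.grab_frame(n)[:,:,::-1])
    c=r.calibration(n);print(n,np.round(c['K'],1).tolist(),np.round(c['R'],3).tolist(),np.round(c['t'],3).tolist(), (-c['R'].T@c['t']).round(3))
E
```

```text
0.0 [ 0.12314595 -0.51011264  0.23817485] [-3.11839228e+00 -3.70920771e-01 -2.12833974e-04] 0.08811511876272278 0.0187
scene [[590.5, 0.0, 324.4], [0.0, 590.5, 237.4], [0.0, 0.0, 1.0]] [[0.787, -0.616, -0.018], [-0.412, -0.505, -0.759], [0.459, 0.605, -0.651]] [-0.414, 0.322, 1.541] [-0.248 -1.024  1.24 ]
side [[512.7, 0.0, 318.9], [0.0, 512.7, 235.9], [0.0, 0.0, 1.0]] [[-0.916, -0.4, 0.019], [-0.222, 0.469, -0.855], [0.333, -0.787, -0.519]] [0.498, 0.233, 1.211] [0.105 1.043 0.818]
```

View pics/scene0.png

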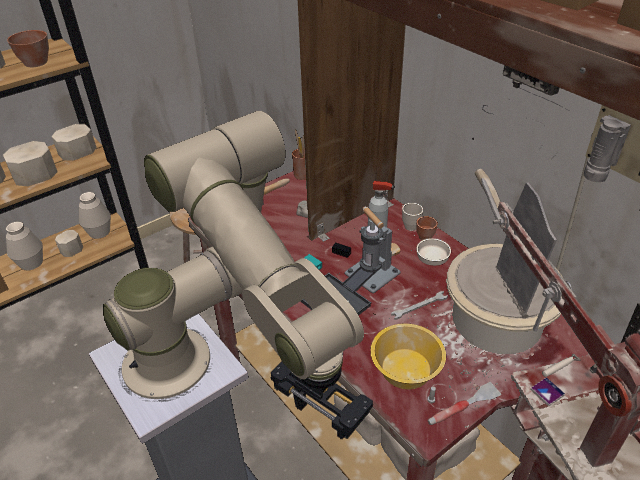

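View pics/side0.png

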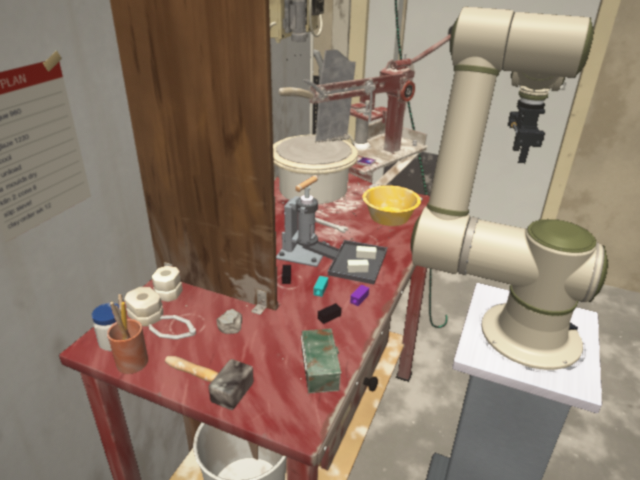

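The scene view shows the extruder near (372,250), the basin at (407,355) and the spanner at (420,305). The arm hides part of the tray. The side view shows the two pale props in the tray at (366,252) and (358,266), the T-handle at (306,184), the basin at (391,204), the green tin at (320,360) and the panel edge near x=275.

```bash
cat > h.py <<'E'
from cell import r
import cv2,numpy as np
from scipy.spatial.transform import Rotation as Ro
def cal(n):
    c=r.calibration(n); return np.array(c['K']),np.array(c['R']),np.array(c['t'])
def ray(c,u,v):
    K,R,t=c; d=R.T@np.linalg.solve(K,[u,v,1.]); return -R.T@t,d/np.linalg.norm(d)
def onz(c,u,v,z):
    o,d=ray(c,u,v); return o+d*(z-o[2])/d[2]
def proj(c,X):
    K,R,t=c; p=K@(R@np.asarray(X)+t); return p[:2]/p[2]
def tri(obs):
    A=np.zeros((3,3));b=np.zeros(3);rs=[ray(*o) for o in obs]
    for o,d in rs:
        P=np.eye(3)-np.outer(d,d);A+=P;b+=P@o
    X=np.linalg.solve(A,b); return X,[np.linalg.norm((np.eye(3)-np.outer(d,d))@(X-o)) for o,d in rs]
def totool(dX):
    s=r.observe(); return Ro.from_rotvec(s['eef_rot']).inv().apply(dX)*1000
def grab(n,f):
    c=cal(n); im=r.grab_frame(n)[:,:,::-1].copy(); cv2.imwrite(f'pics/{f}.png',im); return c,im
def blobs(mask,amin=60):
    cs,_=cv2.findContours(mask.astype(np.uint8),cv2.RETR_EXTERNAL,cv2.CHAIN_APPROX_NONE)
    return sorted([c for c in cs if cv2.contourArea(c)>amin],key=cv2.contourArea,reverse=True)
E
python3 - <<'E'
from h import *
c=cal('side');s=cal('scene')
for n,u,v,z in [('p1',366,252,.02),('p2',358,266,.02),('handle',306,184,.224),('basinrim',391,200,.07),('panel',275,306,0),('tin',320,355,.05)]:
    print(n,onz(c,u,v,z).round(3))
print('handle tri',tri([(c,306,184),(s,373,217)]))
print('basin scene',onz(s,407,350,.07))
w=cal('wrist');T=Ro.from_rotvec(r.observe()['eef_rot']).as_matrix();p=r.observe()['tool_pos']
print('cam in tool',T.T@(-w[1].T@w[2]-p),'\n',(w[1]@T).round(3),w[0]);print(T.round(3))
E
```

```text
p1 [ 0.46  -0.144  0.02 ]
p2 [ 0.457 -0.068  0.02 ]
handle [ 0.625 -0.088  0.224]
basinrim [ 0.465 -0.393  0.07 ]
panel [0.594 0.159 0.   ]
tin [0.404 0.316 0.05 ]
handle tri (array([ 0.62714858, -0.09410043,  0.220904  ]), [np.float64(0.0001622251145857301), np.float64(0.00016222511458557193)])
basin scene [ 0.47060951 -0.40503591  0.07      ]
cam in tool [ 8.46285836e-02 -3.50329476e-06 -1.46421935e-01] 
 [[-0.     1.     0.001]
 [-0.947  0.    -0.322]
 [-0.322 -0.     0.947]] [[402.57637781   0.         325.41367025]
 [  0.         402.57637781 244.79144055]
 [  0.           0.           1.        ]]
[[ 0.972  0.235 -0.   ]
 [ 0.235 -0.972  0.001]
 [ 0.    -0.001 -1.   ]]
```

Request:
{"op": "play_rows", "data": {"commands": [[-1, 48, -40, -3, 2], [-1, 96, -80, -6, 4], [-1, 144, -120, -9, 6], [-1, 192, -160, -12, 8], [-1, 240, -200, -15, 10], [-1, 288, -240, -18, 12], [-1, 336, -280, -20, 13.6], [-1, 383, -319, -22, 13.6]]}}

```text
time: 0.9
tool_pos: [0.3623, -0.1878, 0.2571]
eef_rot: [3.141, -0.003, 0.0]
contact_force: [1.2, -0.5, 0.3]
opening: 0.0878
grip_force: 0.0
```

Request:
{"op": "play_rows", "data": {"commands": [[-1, 0, 0, 0, 0], [-1, 0, 0, 0, 0], [-1, 0, 0, 0, 0], [-1, 0, 0, 0, 0]]}}

```text
time: 1.3
tool_pos: [0.3609, -0.1908, 0.2569]
eef_rot: [-3.141, 0.005, 0.001]
contact_force: [-0.6, 0.8, -0.2]
opening: 0.0882
grip_force: 0.0
```

Run:
```python
from h import *
s=r.observe();print(s['time'],s['tool_pos'],s['eef_rot'],s['contact_force'],np.round(s['dq'],3))
grab('wrist','w1'); grab('scene','s1')
```

```text
1.3 [ 0.36094573 -0.19078836  0.25685723] [-3.14140341e+00  4.76600514e-03  5.60210739e-04] [-0.55580178  0.84074653 -0.23965844] [-0.001 -0.001 -0.002  0.002  0.001  0.003]
```

View pics/w1.png

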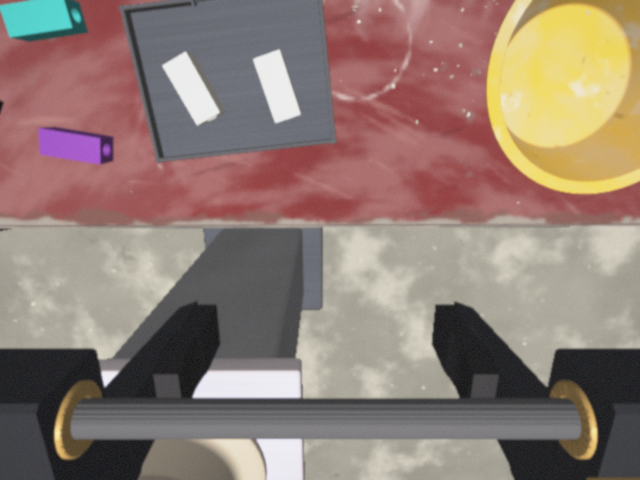

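The wrist view shows the two pale props in the tray at (192,88) and (277,86), the basin at the upper right and the purple and turquoise decoys at the left. I'll move closer for a second view.

Request:
{"op": "play_rows", "data": {"commands": [[-1, 35, -35, 0, 0], [-1, 70, -70, 0, 0], [-1, 94, -91, 0, 0], [-1, 94, -91, 0, 0], [-1, 94, -91, 0, 0], [-1, 94, -91, 0, 0]]}}

```text
time: 2.0
tool_pos: [0.455, -0.0997, 0.257]
eef_rot: [3.141, -0.003, -0.0]
contact_force: [0.7, -0.6, 0.2]
opening: 0.0881
grip_force: 0.0
```

```bash
cat > props.py <<'E'
from h import *
def props(im):
    h=cv2.cvtColor(im,cv2.COLOR_BGR2HSV); return blobs((h[...,1]<60)&(h[...,2]>190),300)
E
python3 - <<'E'
from props import *
s=r.observe();print(s['time'],s['tool_pos'])
# view 1 calibration: same orientation, shift camera by TCP difference
p1=np.array([0.36094573,-0.19078836,0.25685723])
c2,im2=grab('wrist','w2'); cs,ims=grab('side','side2')
T=Ro.from_rotvec(s['eef_rot']).as_matrix(); cam=T.T@(-c2[1].T@c2[2]-s['tool_pos']); RT=c2[1]@T
T1=Ro.from_rotvec([-3.14140341,4.76600514e-03,5.6021e-04]).as_matrix()
R1=RT@T1.T; c1=(c2[0],R1,-R1@(p1+T1@cam))
for n,c,im in(('w1',c1,cv2.imread('pics/w1.png')),('w2',c2,im2),('side',cs,ims)):
    for b in props(im)[:6]:
        rc=cv2.minAreaRect(b);u,v=rc[0];print(n,np.round(rc[0],1),np.round(rc[1],1),round(rc[2],1),cv2.contourArea(b),onz(c,u,v,.025).round(4))
        if n!='side':
            q=[onz(c,*k,.027)[:2] for k in cv2.boxPoints(rc)]
            print('   corners',np.round(q,4).tolist())
E
```

```text
2.0 [ 0.45504619 -0.0997089   0.25700424]
w1 [375.4 269.2] [89.8 64. ] 21.4 3158.5 [ 0.2905 -0.2408  0.025 ]
   corners [[0.2768, -0.1865], [0.3398, -0.2096], [0.3056, -0.2933], [0.2389, -0.2741]]
w1 [253.5 459. ] [40. 97.] 90.0 2816.5 [ 0.0428 -0.1022  0.025 ]
   corners [[0.0755, -0.0472], [0.0752, -0.1619], [0.013, -0.1605], [0.0133, -0.0411]]
w1 [246.5 384. ] [ 26. 107.] 90.0 2592.5 [ 0.1516 -0.101   0.025 ]
   corners [[0.1705, -0.0434], [0.1702, -0.1617], [0.1354, -0.1609], [0.1357, -0.0396]]
w1 [276.5  86. ] [68.6 28.1] 71.6 1816.5 [ 0.4637 -0.1479  0.025 ]
   corners [[0.486, -0.1284], [0.4928, -0.1515], [0.4403, -0.1687], [0.4328, -0.1446]]
w1 [191.4  89.1] [71.8 27.3] 59.7 1809.5 [ 0.4614 -0.0731  0.025 ]
   corners [[0.4807, -0.0503], [0.4914, -0.0717], [0.4413, -0.0981], [0.4296, -0.076]]
w1 [614. 249.] [46. 50.] 90.0 1523.0 [ 0.3116 -0.4775  0.025 ]
   corners [[0.3361, -0.4464], [0.3359, -0.4949], [0.2876, -0.5069], [0.2877, -0.4564]]
w2 [481.5  58.9] [124.1 135.7] 12.5 8958.0 [ 0.5791 -0.2335  0.025 ]
   corners [[0.5362, -0.1713], [0.6376, -0.1886], [0.6183, -0.2898],
[... 506 characters left out ...]
6.8] 73.6 1477.5 [ 0.4644 -0.1483  0.025 ]
   corners [[0.4886, -0.1273], [0.4955, -0.1508], [0.44, -0.1697], [0.4325, -0.1452]]
w2 [297.5 194.1] [60.5 26.1] 62.4 1460.5 [ 0.4619 -0.0728  0.025 ]
   corners [[0.4819, -0.0496], [0.493, -0.0715], [0.442, -0.0972], [0.4299, -0.0746]]
side [552.7 349.1] [180.1 101.1] 21.3 6773.5 [-0.0467  0.0607  0.025 ]
side [422.9 175.4] [ 82.9 142.9] 1.7 4146.5 [ 0.437  -0.7247  0.025 ]
side [529.8 270.7] [ 63.3 131.5] 54.8 3267.5 [ 0.0229 -0.2383  0.025 ]
side [539.3 177.9] [ 35.5 139.7] 5.6 2928.5 [ 0.037  -0.8945  0.025 ]
side [534.7  38.9] [ 40.2 113.3] 81.3 2881.0 [ 0.2482 -3.8808  0.025 ]
side [416.3 376.3] [92.7 60. ] 86.2 2292.5 [0.2088 0.2657 0.025 ]
```

View pics/w2.png

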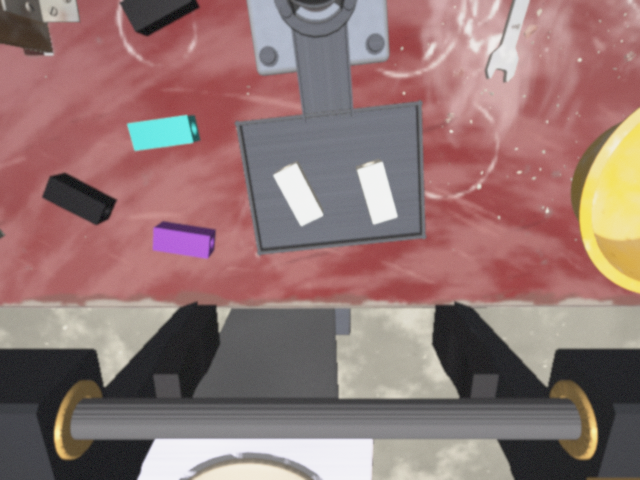

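The second wrist view shows the props at (377,191) and (298,194), the tray corners at about (240,124), (418,105), (425,236) and (262,251), and the spanner at the upper right. Prop A is the right one, centred at (0.464, -0.148) with yaw +17.7°. Prop B is at (0.462, -0.073) with yaw +25.7°. I'll take A with the fingers half open.

Request:
{"op": "play_rows", "data": {"commands": [[0, 5, 25, 45, -8], [0, 9, 48, 90, -16], [0, 9, 48, 130, -17.7], [0, 9, 48, 165, -17.7], [0, 9, 48, 185, -17.7], [0, 9, 48, 190, -17.7], [0, 9, 48, 190, -17.7]]}}

```text
time: 2.8
tool_pos: [0.4644, -0.1473, 0.0672]
eef_rot: [-3.104, -0.481, 0.0]
contact_force: [0.5, -0.1, 1.4]
opening: 0.0446
grip_force: 0.0
```

Run:
```python
from props import *
s=r.observe();print(s['time'],s['tool_pos'],s['eef_rot'],s['opening'],np.round(s['joints'],2))
c,im=grab('wrist','w3')
for b in props(im)[:8]:
    rc=cv2.minAreaRect(b);print(np.round(rc[0],1),np.round(rc[1],1),round(rc[2],1),onz(c,*rc[0],.026).round(4),proj(c,[.4642,-.148,.027]).round(1))
```

```text
2.8 [ 0.46442056 -0.14725506  0.06721017] [-3.10439891e+00 -4.81013705e-01  2.95077048e-04] 0.04458298992639494 [-0.55  0.45  1.81 -0.    0.89  0.72]
[547.5 119.5] [239. 183.] 90.0 [ 0.5703 -0.2172  0.026 ] [326.9 285.2]
[181.  245.6] [117.1  50.5] 72.6 [ 0.4623 -0.0732  0.026 ] [326.9 285.2]
[327. 286.] [100.  50.] 90.0 [ 0.4633 -0.1484  0.026 ] [326.9 285.2]
[386.5  19.1] [74.2 38.4] 13.4 [ 0.5858 -0.1351  0.026 ] [326.9 285.2]
[249. 459.] [60. 40.] -0.0 [ 0.3407 -0.1382  0.026 ] [326.9 285.2]
[289.4 453.9] [60.5 25.5] 22.4 [ 0.3519 -0.1603  0.026 ] [326.9 285.2]
```

View pics/w3.png

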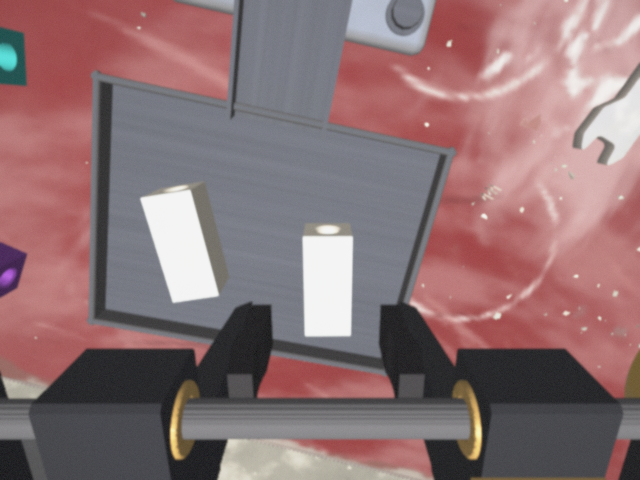

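The third wrist view shows prop A at (327,286), aligned with the tool axes and centred between the fingers. The tray wall at about (410,300) is close to the right finger, so I'll narrow the opening before going down.

Request:
{"op": "play_rows", "data": {"commands": [[0.2, 2, 0, 0, 0], [0.2, 2, 0, 20, 0], [0.2, 2, 0, 40, 0], [0.2, 2, 0, 54, 0], [0.2, 2, 0, 58, 0], [0.2, 2, 0, 58, 0]]}}

```text
time: 3.45
tool_pos: [0.4668, -0.1463, 0.0095]
eef_rot: [3.104, 0.482, 0.001]
contact_force: [-0.5, -0.3, -0.1]
opening: 0.0351
grip_force: 0.0
```

Request:
{"op": "play_rows", "data": {"commands": [[1, 0, 0, 0, 0], [1, 0, 0, 0, 0], [1, 0, 0, 0, 0], [1, 0, 0, 0, 0], [1, 0, 0, 0, 0]], "grip_force": 15}}

```text
time: 3.95
tool_pos: [0.4671, -0.1465, 0.01]
eef_rot: [3.103, 0.482, 0.002]
contact_force: [-0.5, 0.1, 7.7]
opening: 0.0242
grip_force: 15.0
```

Request:
{"op": "play_rows", "data": {"commands": [[1, 0, 0, -30, 0], [1, 0, 0, -70, 0], [1, 0, 0, -110, 0], [1, 0, 0, -140, 0], [1, 0, 0, -160, 0], [1, 0, 0, -160, 0]]}}

```text
time: 4.55
tool_pos: [0.4674, -0.1467, 0.1715]
eef_rot: [3.101, 0.482, 0.006]
contact_force: [0.7, -0.6, -0.5]
opening: 0.0239
grip_force: 15.0
```

Run:
```python
from h import *
s=r.observe();print(s['time'],s['tool_pos'],s['eef_rot'],s['opening'],s['grip_force'])
for n in('scene','side'):
    c,im=grab(n,n+'b');h=cv2.cvtColor(im,cv2.COLOR_BGR2HSV)
    m=(h[...,0]>18)&(h[...,0]<32)&(h[...,1]>150)&(h[...,2]>120)
    b=blobs(m)[0];hu=cv2.convexHull(b);P=np.array([onz(c,*q[0],.07)[:2] for q in hu]).astype(np.float32);
    x,y,w,hh=cv2.boundingRect(b);print(n,(x,y,w,hh),cv2.minEnclosingCircle(P))
    # rim: upper arc + extreme left/right
    e=cv2.fitEllipse(b);print(e)
    L=b[b[:,0,0].argmin(),0];R=b[b[:,0,0].argmax(),0];Tp=b[b[:,0,1].argmin(),0];print([onz(c,*q,.07).round(3).tolist() for q in(L,R,Tp)])
T=Ro.from_rotvec(s['eef_rot'])
for tgt in([.467,-.40,.20],):print(totool(np.array(tgt)-s['tool_pos']))
```

```text
4.55 [ 0.4674308  -0.14665446  0.17150361] [3.10098586 0.48201884 0.00646285] 0.023921452294825 15.000536191982974
scene (391, 339, 52, 44) ((0.4737095236778259, -0.44427943229675293), 0.08523011207580566)
((417.7413330078125, 360.45635986328125), (28.564733505249023, 52.342010498046875), 57.663326263427734)
[[0.4, -0.422, 0.07], [0.547, -0.451, 0.07], [0.558, -0.43, 0.07]]
side (381, 194, 40, 27) ((0.40565839409828186, -0.3748050034046173), 0.09112574905157089)
((401.37103271484375, 206.12551879882812), (22.197986602783203, 33.01194763183594), 81.76050567626953)
[[0.476, -0.321, 0.07], [0.378, -0.42, 0.07], [0.412, -0.466, 0.07]]
[-77.30740929 241.25397898 -28.57052745]
```

Held. The arm now partly hides the basin, so I'll measure it from the first pictures.

Run:
```python
from h import *
for n in('scene','side'):
    c=cal(n);im=cv2.imread(f'pics/{n}0.png');h=cv2.cvtColor(im,cv2.COLOR_BGR2HSV)
    m=((h[...,0]>17)&(h[...,0]<34)&(h[...,1]>110)&(h[...,2]>70)).astype(np.uint8);m[:,:340]=0
    b=blobs(cv2.morphologyEx(m,cv2.MORPH_CLOSE,np.ones((5,5))))[0]
    L=b[b[:,0,0].argmin(),0];R=b[b[:,0,0].argmax(),0];Tp=b[b[:,0,1].argmin(),0]
    print(n,cv2.boundingRect(b),[onz(c,*q,.07).round(3).tolist() for q in(L,R,Tp)])
    for x,y in[(.467,-.40)]:
        a=np.linspace(0,6.28,60);E=np.array([proj(c,[x+.093*np.cos(t),y+.093*np.sin(t),.07]) for t in a]);print(E.min(0),E.max(0))
    from scipy.optimize import least_squares
    # circle of 93 mm at z=.07 through the upper-half outline
    U=[q[0] for q in b if q[0][1]<(L[1]+R[1])/2]; P=np.array([onz(c,*q,.07)[:2] for q in U])
    f=least_squares(lambda k:np.hypot(*(P-k).T)-.093,[.467,-.4],loss='soft_l1',f_scale=.003);print(f.x,np.abs(f.fun).mean())
```

```text
scene (371, 324, 75, 65) [[0.412, -0.337, 0.07], [0.521, -0.485, 0.07], [0.52, -0.336, 0.07]]
[367.033949   321.08696451] [442.43149597 380.74022678]
[ 0.46484415 -0.41562156] 0.011976459087117758
side (363, 185, 58, 40) [[0.561, -0.394, 0.07], [0.376, -0.413, 0.07], [0.51, -0.494, 0.07]]
[362.11132261 186.31197586] [420.47607269 212.90791869]
[ 0.46715399 -0.40591953] 0.00463810368630847
```

Basin centre is about (0.468, -0.408). I'll put prop A at (0.469, -0.430).

Request:
{"op": "play_rows", "data": {"commands": [[1, -14, 45, 0, 0], [1, -28, 90, 0, 0], [1, -42, 135, 0, 0], [1, -56, 180, 0, 0], [1, -70, 225, 0, 0], [1, -84, 270, 0, 0], [1, -84, 270, 30, 0], [1, -84, 270, 60, 0]]}}

```text
time: 5.45
tool_pos: [0.4676, -0.4298, 0.106]
eef_rot: [-3.103, -0.479, 0.001]
contact_force: [0.6, -0.3, -0.4]
opening: 0.024
grip_force: 15.0
```

Run:
```python
from h import *
s=r.observe();print(s['time'],s['tool_pos'],s['opening'])
c,im=grab('wrist','w4')
```

```text
5.45 [ 0.46755661 -0.42978971  0.10596596] 0.024000893399352092
```

View pics/w4.png

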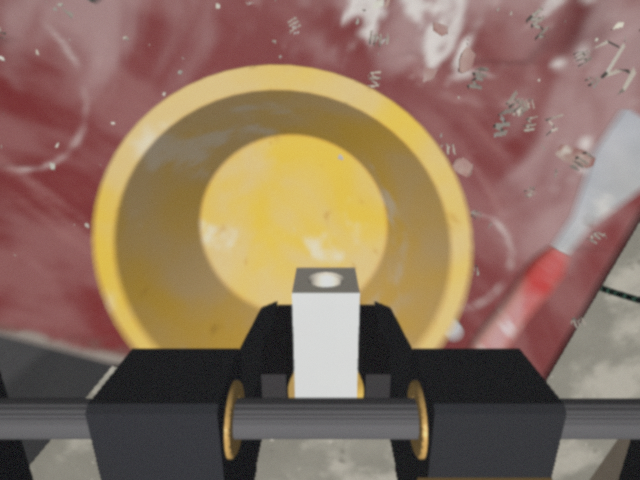

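The basin's inner floor spans u 200–387 and v 133–310, and the rim spans u 93–473. Prop A hangs between the fingers at (326,330).

Run:
```python
from h import *
c=cal('wrist')
print([onz(c,u,v,.003).round(3) for u,v in((200,222),(387,222),(294,133))],[onz(c,u,v,.07).round(3) for u,v in((93,240),(473,240),(285,66))])
s=r.observe()
P=[onz(c,u,v,.07) for u,v in((93,240),(473,240),(285,66))]
(x1,y1),(x2,y2),(x3,y3)=[p[:2] for p in P]
A=2*np.array([[x2-x1,y2-y1],[x3-x1,y3-y1]]);b=[x2**2+y2**2-x1**2-y1**2,x3**2+y3**2-x1**2-y1**2]
k=np.linalg.solve(A,b);print(k,np.hypot(*(k-P[0][:2])))
for t in([*k,.106],):print(totool(np.array(t)-s['tool_pos']))
```

```text
[array([ 0.457, -0.346,  0.003]), array([ 0.493, -0.458,  0.003]), array([ 0.527, -0.387,  0.003])] [array([ 0.459, -0.316,  0.07 ]), array([ 0.512, -0.483,  0.07 ]), array([ 0.557, -0.381,  0.07 ])]
[ 0.47073334 -0.40419569] 0.08925903525500525
[ 11.29253609 -20.47085772  -5.51588637]
```

Request:
{"op": "play_rows", "data": {"commands": [[1, 8, 0, 30, 0], [1, 8, 0, 60, 0], [1, 8, 0, 80, 0], [1, 8, 0, 86, 0], [1, 8, 0, 86, 0], [0.2, 8, 0, 86, 0], [0.2, 8, 0, 86, 0], [0.2, 8, 0, 86, 0]]}}

```text
time: 6.3
tool_pos: [0.4763, -0.4268, 0.0241]
eef_rot: [3.103, 0.482, 0.001]
contact_force: [-0.8, 0.2, 0.1]
opening: 0.0351
grip_force: 0.0
```

Request:
{"op": "play_rows", "data": {"commands": [[0.2, 0, 0, -20, 0], [0.2, 0, 0, -65, 0], [0.2, 0, 0, -115, 0], [0.2, 13, -45, -160, -3], [0.2, 27, -90, -160, -7], [0.2, 54, -140, -160, -8], [0.2, 70, -190, -160, -8], [0.2, 84, -240, -160, -8]]}}

```text
time: 7.1
tool_pos: [0.4835, -0.1901, 0.1837]
eef_rot: [3.062, 0.697, 0.002]
contact_force: [1.7, -0.0, 0.6]
opening: 0.0351
grip_force: 0.0
```

Run:
```python
from props import *
s=r.observe();print(s['time'],s['tool_pos'],s['eef_rot'],s['opening'])
print(totool(np.array([.4622,-.0732,.07])-s['tool_pos']))
c,im=grab('side','sb2')
```

```text
7.1 [ 0.48346142 -0.19005843  0.18374579] [3.06214099e+00 6.97394879e-01 1.68744356e-03] 0.03514336082374172
[  31.3462362  -114.6829169   113.62784088]
```

Request:
{"op": "play_rows", "data": {"commands": [[0.2, 10, -40, 0, 0], [0.2, 21, -80, 0, 0], [0.2, 31, -115, 30, 0], [0.2, 31, -115, 75, 0], [0.2, 31, -115, 105, 0], [0.2, 31, -115, 113, 0], [0.2, 31, -115, 113, 0]]}}

```text
time: 7.85
tool_pos: [0.4617, -0.075, 0.0701]
eef_rot: [-3.063, -0.697, 0.001]
contact_force: [-0.1, -1.0, 1.1]
opening: 0.0353
grip_force: 0.0
```

Run:
```python
from props import *
s=r.observe();print(s['time'],s['tool_pos'],s['eef_rot'],s['opening'])
c,im=grab('wrist','w5')
for b in props(im)[:8]:
    rc=cv2.minAreaRect(b);X=onz(c,*rc[0],.026);print(np.round(rc[0],1),np.round(rc[1],1),round(rc[2],1),X.round(4),totool(X-s['tool_pos']).round(1))
```

```text
7.85 [ 0.46172681 -0.07499211  0.07007826] [-3.06273944e+00 -6.97380095e-01  9.17318823e-04] 0.03528255341067674
[322.  274.5] [111.  50.] 90.0 [ 0.4644 -0.0718  0.026 ] [ 3.7 -1.8 44.1]
[409.4  20.9] [84.5 78.1] 21.4 [ 0.5845 -0.0552  0.026 ] [119.2  35.2  44.2]
[312.5 459. ] [ 40. 155.] 90.0 [ 0.3517 -0.1191  0.026 ] [-118.3   -7.9   44. ]
[587.5  60.8] [ 49.  141.6] 28.1 [ 0.6044 -0.1321  0.026 ] [103.9 113.2  44.3]
[ 25.8 369.9] [82.3 50.8] 27.0 [0.3403 0.0527 0.026 ] [ -54.2 -167.7   43.9]
[618.4 252.6] [20.7 55.8] 61.7 [ 0.5397 -0.2009  0.026 ] [ 15.7 147.2  44.2]
[617.1 178. ] [16.1 45.4] 84.8 [ 0.5694 -0.1762  0.026 ] [ 53.2 137.8  44.3]
```

Request:
{"op": "play_rows", "data": {"commands": [[0.2, 2, -1.5, 20, 0], [0.2, 2, -1.5, 40, 0], [0.2, 2, -1.5, 56, 0], [0.2, 2, -1.5, 60, 0], [0.2, 2, -1.5, 60, 0], [1, 2, -1.5, 60, 0], [1, 2, -1.5, 60, 0], [1, 2, -1.5, 60, 0]], "grip_force": 15}}

```text
time: 8.7
tool_pos: [0.4635, -0.0729, 0.0111]
eef_rot: [3.062, 0.698, 0.003]
contact_force: [-1.6, -0.3, 7.3]
opening: 0.0239
grip_force: 15.0
```

Request:
{"op": "play_rows", "data": {"commands": [[1, 0, 0, 0, 0], [1, 0, 0, 0, 0], [1, 0, 0, -30, 0], [1, 0, 0, -75, 0], [1, 0, 0, -120, 0], [1, 0, 0, -150, 0], [1, 0, 0, -160, 0], [1, 0, 0, -160, 0]]}}

```text
time: 9.5
tool_pos: [0.4631, -0.0727, 0.1707]
eef_rot: [3.062, 0.698, 0.003]
contact_force: [-0.1, -0.6, -0.7]
opening: 0.0236
grip_force: 15.0
```

Run:
```python
from h import *
s=r.observe();print(s['time'],s['tool_pos'],s['eef_rot'],s['opening'],s['grip_force'])
yt=np.array([np.sin(np.radians(17.7)),-np.cos(np.radians(17.7))])
X=np.array([.473,-.405])-22*yt/1000;print(X,totool(np.array([*X,.026])-s['tool_pos']))
```

```text
9.5 [ 0.46311579 -0.07273004  0.17068528] [3.06193969e+00 6.97555511e-01 2.72350648e-03] 0.02360445416974718 14.99981313943863
[ 0.46631127 -0.38404145] [-132.17052256  281.75073699  144.93553036]
```

Request:
{"op": "play_rows", "data": {"commands": [[1, -20, 42, 0, 1], [1, -40, 85, 0, 2], [1, -60, 127, 0, 4], [1, -80, 170, 0, 6], [1, -100, 213, 0, 8], [1, -120, 256, 0, 8], [1, -132, 282, 30, 8], [1, -132, 282, 55, 8]]}}

```text
time: 10.3
tool_pos: [0.4646, -0.3868, 0.1111]
eef_rot: [-3.103, -0.477, 0.003]
contact_force: [-0.3, -0.2, -1.3]
opening: 0.0239
grip_force: 15.0
```

Run:
```python
from props import *
s=r.observe();print(s['time'],s['tool_pos'],s['eef_rot'],s['opening'])
c,im=grab('wrist','w6')
```

```text
10.3 [ 0.4645671  -0.38675431  0.11105189] [-3.10326754e+00 -4.76633664e-01  2.59572451e-03] 0.023923233070851493
```

View pics/w6.png

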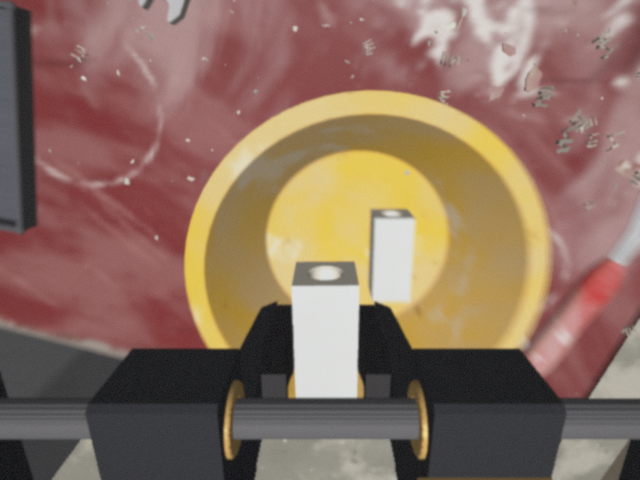

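Prop A lies flat in the basin at (392,258), and prop B hangs at (326,330). I'll work out the clearance.

Run:
```python
from h import *
s=r.observe();c=cal('wrist')
for n,u,v,z in(('A inner top front',370,300,.027),('A inner top back',371,220,.027),('A outer',414,258,.027),('A front',392,301,.027),('floor L',265,235,.003),('floor R',449,235,.003),('floor back',358,151,.003)):
    print(n,totool(onz(c,u,v,z)-s['tool_pos']).round(1))
```

```text
A inner top front [-28.4  27.6  79.5]
A inner top back [23.1 26.4 79.3]
A outer [-0.4 52.9 79.2]
A front [-29.   41.3  79.4]
floor L [  6.2 -39.5 104.1]
floor R [  6.6  80.1 102.9]
floor back [ 59.9  19.7 103.2]
```

Request:
{"op": "play_rows", "data": {"commands": [[1, 2, -8, 30, 0], [1, 2, -8, 60, 0], [1, 2, -8, 82, 0], [1, 2, -8, 88, 0], [1, 2, -8, 88, 0], [0.35, 2, -8, 88, 0], [0.35, 2, -8, 88, 0], [0.35, 2, -8, 88, 0]]}}

```text
time: 11.15
tool_pos: [0.4658, -0.3761, 0.028]
eef_rot: [3.103, 0.482, 0.001]
contact_force: [-0.2, 0.2, 0.4]
opening: 0.0287
grip_force: 0.0
```

Request:
{"op": "play_rows", "data": {"commands": [[0.35, 0, 0, -20, 0], [0.35, 0, 0, -60, 0], [0.35, 0, 0, -110, 0], [-1, 0, 0, -160, 0], [-1, 0, 0, -210, 0], [-1, 0, 0, -255, 0], [-1, 14, -40, -290, 0], [-1, 27, -80, -290, 0]]}}

```text
time: 11.95
tool_pos: [0.4673, -0.2917, 0.3214]
eef_rot: [3.099, 0.478, 0.008]
contact_force: [1.3, -0.2, 0.3]
opening: 0.0666
grip_force: 0.0
```

Run:
```python
from props import *
s=r.observe();print(s['time'],s['tool_pos'],s['eef_rot'],s['opening'])
c,im=grab('wrist','w7')
h=cv2.cvtColor(im,cv2.COLOR_BGR2HSV)
for b in props(im)[:8]:
    rc=cv2.minAreaRect(b);print(np.round(rc[0]),np.round(rc[1]),round(rc[2]),onz(c,*rc[0],.027).round(3))
# view for handle: TCP ~100 mm before handle
for y in (0,):
  print(totool(np.array([.535,-.095,.30])-s['tool_pos']))
```

```text
11.95 [ 0.4672696  -0.29171498  0.32138572] [3.09861035 0.47821835 0.00759812] 0.06655723702434839
[568.  50.] [177.  61.] 36 [ 0.675 -0.481  0.027]
[480.  79.] [149.  80.] 36 [ 0.624 -0.409  0.027]
[313.  49.] [ 93. 136.] 28 [ 0.598 -0.239  0.027]
[587. 164.] [ 66. 128.] 11 [ 0.58  -0.556  0.027]
[600.  29.] [58. 78.] 90 [ 0.701 -0.503  0.027]
[400. 460.] [39. 92.] 90 [ 0.134 -0.509  0.027]
[434. 218.] [28. 51.] 0 [ 0.474 -0.421  0.027]
[388. 212.] [28. 51.] 2 [ 0.465 -0.368  0.027]
[ 124.63304126 -166.59230588   21.33418415]
```

Both props are in the basin. Next I'll look at the handle from two places.

Request:
{"op": "play_rows", "data": {"commands": [[-1, 21, -38, -2, 4], [-1, 42, -76, -4, 9], [-1, 63, -114, -6, 14], [-1, 84, -154, -9, 17.6], [-1, 84, -154, -9, 17.6], [-1, 84, -154, -9, 17.6], [-1, 84, -154, -9, 17.6], [-1, 84, -154, -9, 17.6]]}}

```text
time: 12.8
tool_pos: [0.5, -0.1203, 0.3258]
eef_rot: [-3.142, 0.0, 0.0]
contact_force: [-0.3, 0.5, -0.1]
opening: 0.0879
grip_force: 0.0
```

Run:
```python
from h import *
s=r.observe();print(s['time'],s['tool_pos'],s['eef_rot'],np.abs(s['dq']).max())
c,im=grab('wrist','w8');np.savez('w8.npz',K=c[0],R=c[1],t=c[2])
```

```text
12.8 [ 0.50003251 -0.12025109  0.32584775] [-3.14158948e+00  3.84317136e-04  4.61916238e-04] 0.0048075259584618975
```

Request:
{"op": "play_rows", "data": {"commands": [[-1, 20, -10, 0, 0], [-1, 40, -25, 0, 0], [-1, 60, -40, 0, 0], [-1, 60, -40, 0, 0], [-1, 60, -40, 0, 0], [-1, 60, -40, 0, 0]]}}

```text
time: 13.45
tool_pos: [0.5596, -0.0799, 0.326]
eef_rot: [3.141, 0.0, -0.0]
contact_force: [0.2, -0.1, 0.2]
opening: 0.0883
grip_force: 0.0
```

Run:
```python
from h import *
s=r.observe();print(s['time'],s['tool_pos'],s['eef_rot'],np.abs(s['dq']).max())
c,im=grab('wrist','w9');np.savez('w9.npz',K=c[0],R=c[1],t=c[2])
a=cv2.imread('pics/w8.png');cv2.imwrite('pics/w89.png',np.vstack([a[:280],im[:280]]))
print(proj(c,[.627,-.094,.224]))
```

```text
13.45 [ 0.55964591 -0.07991058  0.32601881] [ 3.14144749e+00  2.19289004e-04 -3.74050795e-04] 0.00554819298408111
[349.41539042 138.35608752]
```

View pics/w89.png

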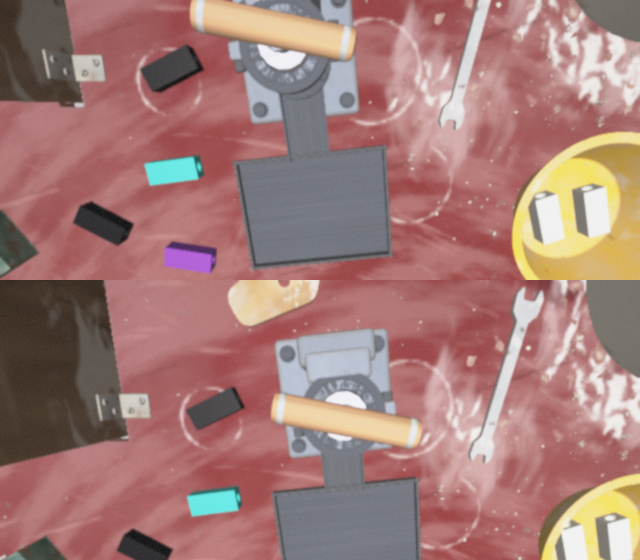

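Both views show the T-handle clear of the arm: bar centre at (272,29) in the first and (347,140) in the second, tilted about 10°. Both props sit in the basin at the right.

Run:
```python
from h import *
o={}
for n in('w8','w9'):
    d=np.load(n+'.npz');c=(d['K'],d['R'],d['t']);im=cv2.imread(f'pics/{n}.png');h=cv2.cvtColor(im,cv2.COLOR_BGR2HSV)
    m=((h[...,0]>8)&(h[...,0]<22)&(h[...,1]>85)&(h[...,2]>150)).astype(np.uint8)
    u0,v0=(272,29) if n=='w8' else (347,140)
    q=np.zeros_like(m);q[max(0,v0-45):v0+45,u0-90:u0+90]=1
    b=blobs(m&q)[0];rc=cv2.minAreaRect(b);bx=cv2.boxPoints(rc)
    E=sorted([(bx[i]+bx[(i+1)%4])/2 for i in range(4)],key=lambda p:p[0]);L,R=E[0],E[-1]
    print(n,rc,L,R);o[n]=(c,rc[0],L,R)
a,b=o['w8'],o['w9']
X=[tri([(a[0],*a[i]),(b[0],*b[i])]) for i in(1,2,3)]
for x in X:print(x[0].round(4),np.round(x[1],4))
C=X[0][0];d=X[2][0]-X[1][0];print('len',np.linalg.norm(d),'yaw of bar',np.degrees(np.arctan2(d[1],d[0])))
for n in o:
    c=o[n][0];P=[onz(c,*p,.224) for p in o[n][1:]];dd=P[2]-P[1];print('z.224',P[0].round(4),((P[1]+P[2])/2).round(4),np.degrees(np.arctan2(dd[1],dd[0])))
```

```text
w8 ((270.700927734375, 37.90347671508789), (138.3520965576172, 13.468042373657227), 12.030595779418945) [203.04422   23.484837] [338.35764   52.322117]
w9 ((348.260009765625, 129.24884033203125), (125.34845733642578, 8.977075576782227), 11.738572120666504) [286.89655  116.497986] [409.62347 141.9997 ]
[ 0.6279 -0.0907  0.2024] [0.005 0.005]
[ 0.6355 -0.0512  0.2035] [0.0052 0.0052]
[ 0.62   -0.1314  0.2003] [0.0046 0.0046]
len 0.08172438271223283 yaw of bar -100.96373193539456
z.224 [ 0.6214 -0.0897  0.224 ] [ 0.6213 -0.0901  0.224 ] -100.95508610225468
z.224 [ 0.6322 -0.0932  0.224 ] [ 0.6322 -0.0936  0.224 ] -101.26003105274592
```

The mask caught only part of the bar's width, so I'll loosen it.

Run:
```python
from h import *
for n,p in(('w8',(272,29)),('w9',(347,140))):
    h=cv2.cvtColor(cv2.imread(f'pics/{n}.png'),cv2.COLOR_BGR2HSV);print(n,[h[p[1]+k,p[0]+20].tolist() for k in range(-24,30,4)])
o={}
for n in('w8','w9'):
    d=np.load(n+'.npz');c=(d['K'],d['R'],d['t']);im=cv2.imread(f'pics/{n}.png');h=cv2.cvtColor(im,cv2.COLOR_BGR2HSV)
    m=((h[...,0]>8)&(h[...,0]<25)&(h[...,1]>55)&(h[...,2]>110)).astype(np.uint8)
    u0,v0=(272,29) if n=='w8' else (347,140)
    q=np.zeros_like(m);q[max(0,v0-35):v0+35,u0-85:u0+80]=1
    b=blobs(cv2.morphologyEx(m&q,cv2.MORPH_OPEN,np.ones((5,5))))[0];rc=cv2.minAreaRect(b);bx=cv2.boxPoints(rc)
    E=sorted([(bx[i]+bx[(i+1)%4])/2 for i in range(4)],key=lambda p:p[0]);L,R=E[0],E[-1]
    print(n,rc,L,R);o[n]=(c,rc[0],L,R)
a,b=o['w8'],o['w9']
for i in(1,2,3):
    x=tri([(a[0],*a[i]),(b[0],*b[i])]);print(x[0].round(4),np.round(x[1],4))
for n in o:
    c=o[n][0];P=[onz(c,*p,.224) for p in o[n][1:]];dd=P[2]-P[1];print('z.224',P[0].round(4),np.degrees(np.arctan2(dd[1],dd[0])))
```

```text
w8 [[109, 28, 128], [113, 23, 133], [156, 9, 145], [15, 98, 215], [18, 86, 230], [18, 79, 236], [18, 75, 236], [19, 76, 237], [19, 83, 238], [16, 93, 233], [13, 103, 211], [12, 81, 158], [126, 5, 245], [128, 4, 245]]
w9 [[113, 21, 147], [112, 27, 170], [115, 23, 142], [177, 18, 126], [14, 100, 214], [17, 92, 228], [19, 76, 239], [19, 71, 239], [19, 76, 239], [19, 83, 240], [16, 94, 228], [12, 60, 148], [115, 25, 134], [113, 17, 135]]
w8 ((271.68133544921875, 28.123722076416016), (142.3304443359375, 36.16510009765625), 11.689369201660156) [201.99205   13.705248] [341.3706  42.5422]
w9 ((346.2275695800781, 140.71682739257812), (127.6230697631836, 31.008739471435547), 10.885526657104492) [283.56424 128.66618] [408.8909  152.76747]
[ 0.6257 -0.0914  0.2288] [0.0005 0.0005]
[ 0.6325 -0.0548  0.2297] [0.0006 0.0006]
[ 0.6187 -0.1291  0.2277] [0.0004 0.0004]
z.224 [ 0.6262 -0.0904  0.224 ] -100.5667237184627
z.224 [ 0.6256 -0.0921  0.224 ] -100.53564931253646
```

Handle centre is (0.626, -0.0915, about 0.226), with the bar at yaw 79.5°. Next is to turn the tool so its x axis lies along the bar, and move above it.

Request:
{"op": "play_rows", "data": {"commands": [[-1, 10, 2, 0, -8], [-1, 25, 4, 0, -16], [-1, 40, 7, 0, -24], [-1, 55, 10, 0, -32], [-1, 66, 11.6, 0, -40], [-1, 66, 11.6, 0, -48], [-1, 66, 11.6, 0, -56], [-1, 66, 11.6, 0, -64]]}}

```text
time: 14.3
tool_pos: [0.6258, -0.0913, 0.3262]
eef_rot: [2.659, 1.673, 0.0]
contact_force: [-0.4, -0.4, -0.9]
opening: 0.0882
grip_force: 0.0
```

Request:
{"op": "play_rows", "data": {"commands": [[-1, 0, 0, 5, -8], [-1, 0, 0, 15, -15.5], [-1, 0, 0, 25, -15.5], [-1, 0, 0, 35, -15.5], [-1, 0, 0, 35, -15.5], [-1, 0, 0, 35, -15.5]]}}

```text
time: 14.9
tool_pos: [0.6262, -0.0907, 0.2911]
eef_rot: [-2.416, -2.008, 0.0]
contact_force: [0.2, 1.2, -1.2]
opening: 0.0885
grip_force: 0.0
```

```bash
cat > ha.py <<'E'
from h import *
s=r.observe();print(s['time'],s['tool_pos'].round(4) if hasattr(s['tool_pos'],'round') else s['tool_pos'],'yaw',np.degrees(Ro.from_rotvec(s['eef_rot']).as_euler('ZYX')[0]),s['opening'],np.round(s['joints'],2))
import sys
f=sys.argv[1]
c,im=grab('wrist',f);h=cv2.cvtColor(im,cv2.COLOR_BGR2HSV)
m=((h[...,0]>8)&(h[...,0]<25)&(h[...,1]>55)&(h[...,2]>110)).astype(np.uint8)
p=proj(c,[.626,-.0915,.226]);print('pred',p)
b=[k for k in blobs(cv2.morphologyEx(m,cv2.MORPH_OPEN,np.ones((5,5)))) if cv2.pointPolygonTest(k,tuple(map(float,p)),True)>-25]
for k in b[:2]:
    rc=cv2.minAreaRect(k);print(rc,onz(c,*rc[0],.226),totool(onz(c,*rc[0],.226)-s['tool_pos']))
E
python3 ha.py w10
```

```text
14.9 [ 0.6262 -0.0907  0.2911] yaw 79.47229683206447 0.0884600270201253 [-0.33  0.54  1.04  0.    1.57 -0.14]
pred [324.55704585 267.09986103]
((324.0, 268.5), (125.0, 32.0), 90.0) [ 0.62553336 -0.09228119  0.226     ] [-1.68452456 -0.35908787 65.10362949]
```

View pics/w10.png

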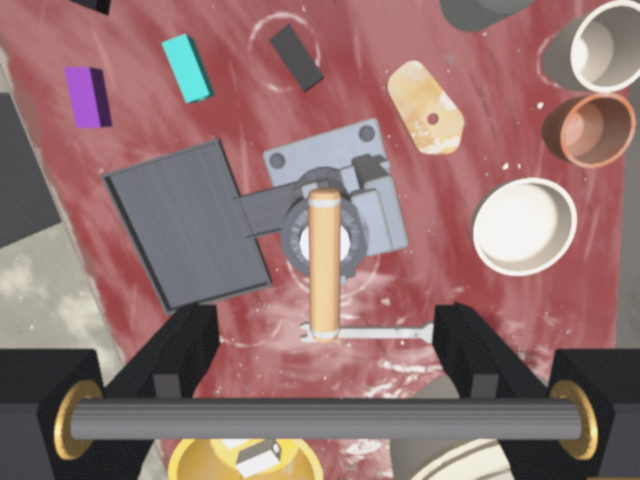

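The bar lies on the tool's axis, with its middle at (324,268). I'll lower to it and grip.

Request:
{"op": "play_rows", "data": {"commands": [[-0.2, -1, -0.3, 20, 0], [0.2, -1, -0.3, 45, 0], [0.3, -1, -0.3, 66, 0], [0.3, -1, -0.3, 74, 0], [0.3, -1, -0.3, 74, 0], [0.3, -1, -0.3, 74, 0]]}}

```text
time: 15.55
tool_pos: [0.6262, -0.0916, 0.2183]
eef_rot: [2.413, 2.009, 0.002]
contact_force: [-0.5, 0.1, 0.6]
opening: 0.0425
grip_force: 0.0
```

Request:
{"op": "play_rows", "data": {"commands": [[1, 0, 0, 0, 0], [1, 0, 0, 0, 0], [1, 0, 0, 0, 0], [1, 0, 0, 0, 0], [1, 0, 0, 0, 0], [1, 0, 0, 0, 0]], "grip_force": 40}}

```text
time: 16.15
tool_pos: [0.6258, -0.0915, 0.2175]
eef_rot: [2.414, 2.01, 0.001]
contact_force: [-1.7, 1.0, 4.4]
opening: 0.0168
grip_force: 40.0
```

```bash
python3 ha.py w11; python3 -c "
from h import *
s=r.observe();print(s['contact_force'],s['moment'],s['grip_force'],s['opening'])"
```

```text
16.15 [ 0.6258 -0.0915  0.2175] yaw 79.56773085375819 0.01680606408196323 [-0.33  0.57  1.17 -0.    1.4  -0.15]
pred [324.50928747 335.32576058]
((325.5, 324.5), (147.0, 47.0), 90.0) [ 0.62725038 -0.0868499   0.226     ] [ 4.84711009  0.54818385 -8.54722878]
[-0.94455035  0.46599699  4.55650586] [ 0.04087826 -0.02017721  0.03321113] 40.00086307525635 0.01688597462462176
```

The opening of 16.8 mm is less than the bar's 18 mm, so the pads seem to hold above its axis. I'll re-grip 4 mm lower.

Request:
{"op": "play_rows", "data": {"commands": [[0.4, 0, 0, 0, 0], [0.4, 0, 0, 0, 0], [0.4, 0, 0, 4, 0], [0.4, 0, 0, 4, 0], [0.4, 0, 0, 4, 0]]}}

```text
time: 16.7
tool_pos: [0.6256, -0.0915, 0.2126]
eef_rot: [-2.414, -2.01, 0.001]
contact_force: [0.2, -0.7, 0.5]
opening: 0.0265
grip_force: 0.0
```

Request:
{"op": "play_rows", "data": {"commands": [[1, 0, 0, 0, 0], [1, 0, 0, 0, 0], [1, 0, 0, 0, 0], [1, 0, 0, 0, 0], [1, 0, 0, 0, 0], [1, 0, 0, 0, 0]], "grip_force": 40}}

```text
time: 17.3
tool_pos: [0.6257, -0.0915, 0.213]
eef_rot: [-2.414, -2.01, 0.0]
contact_force: [0.3, 0.6, -0.3]
opening: 0.0168
grip_force: 40.0
```

The opening is 16.8 mm again and the vertical force is gone, so that is the bar's real grip width. I'll start lifting slowly.

Request:
{"op": "play_rows", "data": {"commands": [[1, 0, 0, -1, 0], [1, 0, 0, -3, 0], [1, 0, 0, -6, 0], [1, 0, 0, -9, 0], [1, 0, 0, -12, 0], [1, 0, 0, -15, 0], [1, 0, 0, -15, 0]]}}

```text
time: 18.0
tool_pos: [0.6259, -0.0915, 0.2286]
eef_rot: [2.414, 2.01, 0.001]
contact_force: [0.4, 0.6, -4.4]
opening: 0.0165
grip_force: 40.0
```

```bash
python3 -c "
from h import *
s=r.observe();print(s['tool_pos'],s['contact_force'],s['moment'],s['grip_force'],s['opening'])"
```

```text
[ 0.62588267 -0.09150374  0.22856459] [ 0.41591624  0.57092702 -4.39758492] [-0.04384347 -0.02574422  0.00213948] 39.99892473220825 0.016469584427910997
```

Request:
{"op": "play_rows", "data": {"commands": [[1, 0, 0, -5, 0], [1, 0, 0, -12, 0], [1, 0, 0, -19, 0], [1, 0, 0, -26, 0], [1, 0, 0, -33, 0], [1, 0, 0, -40, 0], [1, 0, 0, -46, 0], [1, 0, 0, -48, 0]]}}

```text
time: 18.8
tool_pos: [0.6259, -0.0915, 0.2769]
eef_rot: [2.413, 2.01, 0.001]
contact_force: [0.5, -0.3, -5.4]
opening: 0.0169
grip_force: 40.0
```

Request:
{"op": "play_rows", "data": {"commands": [[1, 0, 0, 0, 0], [1, 0, 0, 0, 0], [1, 0, 0, 0, 0]]}}

```text
time: 19.1
tool_pos: [0.6256, -0.0915, 0.2756]
eef_rot: [-2.414, -2.01, 0.001]
contact_force: [-0.4, 0.9, -4.3]
opening: 0.0169
grip_force: 40.0
```

Run:
```python
from h import *
s=r.observe();print(s['time'],s['tool_pos'],s['contact_force'],s['moment'],s['opening'])
o=[]
for n in('side','scene'):
    c,im=grab(n,n+'c');p=proj(c,[.626,-.0915,.17]);print(n,p,np.linalg.norm(-c[1].T@c[2]-[.626,-.0915,.17]))
    u,v=map(int,p);k=im[v-50:v+50,u-50:u+50];o.append(cv2.resize(k,(400,400),interpolation=cv2.INTER_CUBIC))
cv2.imwrite('pics/crop.png',np.hstack(o))
```

```text
19.1 [ 0.62562712 -0.09145818  0.27559675] [-0.36906336  0.94969524 -4.26611109] [-0.02988838 -0.03576064 -0.03348915] 0.016889943026111014
side [305.9184405  201.36493663] 1.4067107195703292
scene [371.46381481 230.79904672] 1.6670518987706093
```

View pics/crop.png

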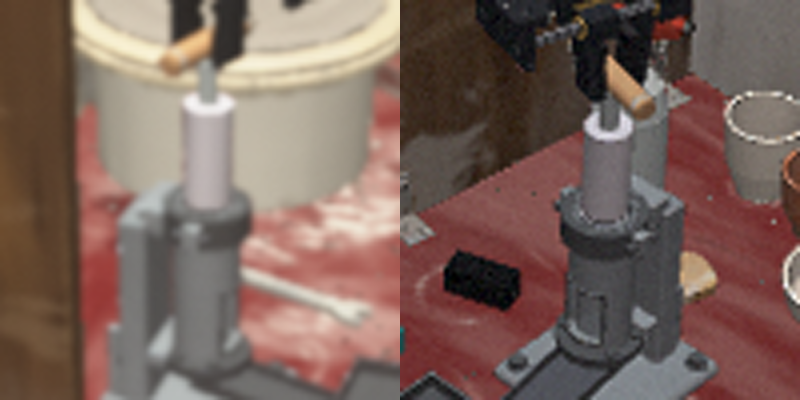

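The crop shows the plunger raised and straight, with its shoulder at about (208,103) in the left half and (207,125) in the right half. The groove would be at the collar, too small to see at this scale, so I'll check the height numerically.

```bash
python3 - <<'E'
from h import *
a,b=cal('side'),cal('scene')
print('shoulder',tri([(a,307,176.75),(b,372.75,211.25)]))
for n,c in(('side',a),('scene',b)):
    g=cv2.cvtColor(cv2.imread(f'pics/{n}c.png'),cv2.COLOR_BGR2GRAY)
    o=-c[1].T@c[2];d=o[:2]-[.626,-.0915];d=d/np.linalg.norm(d)*.017   # near side of piston
    for z in np.arange(.160,.192,.002):
        p=proj(c,[.626+d[0],-.0915+d[1],z]);print(n,round(z,3),p.round(1),int(cv2.getRectSubPix(g,(5,1),tuple(map(float,p))).mean()))
E
python3 ha.py w12 | tail -1
```

```text
shoulder (array([ 0.62465232, -0.0946648 ,  0.2425486 ]), [np.float64(0.00010070857135600286), np.float64(0.00010070857135597392)])
side 0.16 [305.9 207.5] 105
side 0.162 [305.9 206.9] 106
side 0.164 [305.9 206.2] 107
side 0.166 [305.9 205.6] 110
side 0.168 [305.9 204.9] 116
side 0.17 [305.9 204.3] 119
side 0.172 [305.9 203.6] 127
side 0.174 [305.9 203. ] 140
side 0.176 [305.9 202.3] 161
side 0.178 [305.9 201.6] 173
side 0.18 [305.9 201. ] 179
side 0.182 [305.9 200.3] 179
side 0.184 [305.9 199.7] 179
side 0.186 [305.9 199. ] 179
side 0.188 [305.9 198.3] 180
side 0.19 [305.9 197.7] 180
scene 0.16 [371.2 237.4] 92
scene 0.162 [371.2 236.9] 101
scene 0.164 [371.2 236.3] 102
scene 0.166 [371.2 235.8] 97
scene 0.168 [371.3 235.2] 79
scene 0.17 [371.3 234.7] 82
scene 0.172 [371.3 234.2] 103
scene 0.174 [371.3 233.6] 110
scene 0.176 [371.4 233.1] 111
scene 0.178 [371.4 232.5] 111
scene 0.18 [371.4 232. ] 111
scene 0.182 [371.4 231.4] 110
scene 0.184 [371.5 230.9] 109
scene 0.186 [371.5 230.3] 110
scene 0.188 [371.5 229.8] 111
scene 0.19 [371.5 229.2] 112
((325.5, 326.5), (143.0, 49.0), 90.0) [ 0.62075233 -0.12102004  0.226     ] [-29.96376088   0.55230146  49.70751683]
```

The lift is about 63 mm with no slip, and the dark groove shows at the collar in the scene view. I'll add a small trim and settle.

Request:
{"op": "play_rows", "data": {"commands": [[1, 0, 0, -0.7, 0], [1, 0, 0, -0.7, 0], [1, 0, 0, -0.7, 0], [1, 0, 0, -0.7, 0], [1, 0, 0, -0.7, 0]]}}

```text
time: 19.75
tool_pos: [0.6257, -0.0915, 0.2767]
eef_rot: [-2.414, -2.01, -0.0]
contact_force: [-0.7, -0.4, -5.1]
opening: 0.017
grip_force: 40.0
```

```bash
python3 -c "
from h import *
s=r.observe();print(s['time'],s['tool_pos'],s['contact_force'],s['opening'],np.abs(s['dq']).max())
print(r.hand_in())"
```

```text
19.75 [ 0.62573158 -0.09147827  0.27667442] [-0.68556487 -0.38941795 -5.05228436] 0.017041024821540865 0.001911513206180685
the job is handed in; nothing more can be done
None
```

I put both kiln props in the yellow basin first, then drew the plunger up about 63.5 mm, which clears the loading window; it was still held in the gripper when I handed the job in at 19.8 s, and I saw no judging result.

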